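Bolt the tire lever into its rack

ROBOT

A 6-joint arm with a two-finger parallel gripper is mounted at the origin on the work surface. World frame = base frame: x ahead of the robot, y to its left, z up, the work surface at z = 0. Lengths are in m, angles in rad, forces in N, time in s.
With the tool pointing down it reaches from about 0.35 to 0.775 m from the base axis. Payload 7.3 kg.
Tool frame: the origin (TCP) lies on the centre line of the jaws, within the pads' length; the fingertips stand robot.tips_ahead ahead of it and the grasp point (between the pads) lies 6 mm ahead of it (robot.tips_ahead is the distance from the TCP to the fingertips, in m); z points along the fingers, y is the line along which they close (so a half turn about z gives the same grasp; the last joint's range is limited). The gripper opens to 92 mm and grips with 3 to 60 N. Pads are 19 mm wide; open, the fingers measure 130 mm over their backs; the gripper's body (75 mm by 190 mm) begins 47 mm behind the grasp point.
Start: joints at [1.071, 0.342, 1.524, -0, 1.275, -0.146], TCP at [0.182, 0.493, 0.252] pointing down, gripper open.
Joint ranges: [-2.53, 2.53], [-0.77, 2.02], [0.04, 2.7], [-1, 4.14], [0.28, 2.66], [-3.11, 3.11]. Speed limits (rad/s): [2.57, 2.57, 3.14, 3.14, 3.14, 3.14].

INTERFACE

Orientations are given as [roll, pitch, yaw] about the fixed x, y, z axes, in that order (R = Rz(yaw) Ry(pitch) Rx(roll)).
In Python, from cell import robot gives the robot as it stands. Calls block until the motion is done:
- robot.move_to(position, orientation): joint-space move of the TCP to a pose.
- robot.move_linear(position, rotation=None, max_speed=0.15): straight line of the TCP; rotation=None keeps the orientation; max_speed is the mean speed in m/s.
- robot.movej(angles): joint-space move.
- robot.gripper_to(opening): finger opening in m; the grip force is fixed at half the most; returns when the fingers have stopped.
- robot.dwell(seconds).
- robot.ik(position, orientation): joint angles nearest the present ones, or None.
- robot.sense(): the state.
- robot.grab_frame(name): name is "side" or "top" or "wrist"; returns a dict with "img" (400x640x3 uint8, red, green, blue), "range_z" (400x640 float32, m along the optical axis (not along the pixel's ray), 0 where there is no reading), "mtx" (3x3 intrinsics, pixels), "rvec" (rotation vector, rad) and "tvec" (3), from world to camera coordinates, as OpenCV has them; the wrist camera has in their place "T_tool_cam" (4x4, takes a point from camera to tool coordinates, whose origin is the TCP and whose axes are the flange's). Camera axes: x right, y down, z forward; pixel columns grow to the right and rows downward; lengths in m; the calibration is good to about 2 mm. A picture is of the moment at which its call begins: read the wrist's pose just before it.
A pose or a line that the arm cannot do raises robot.PlanningError and nothing moves.
- robot.job_done(): hands the job in; it is judged then, once.
Trained networks look in the newest picture that a camera, given by its name, has taken for a name from the list of things; names that differ only in an ending like _2 or _b are one class to them, and where a whole thing is asked for, a point or a joint stands for the part that bears it (a point fixed in the world has none). Each returns a list of dicts, best first, with "score" (0 to 1); they miss things now and then, are a little off and sometimes report something else, mostly with a low value. They report only what shows in the picture. A call takes as long as a camera call. They do not tell look-alikes from the thing itself.
- robot.find_in(camera, thing): "extent" ([left, top, right, bottom] in pixels, round what is visible of it).
The state is a dict: "time_s": time; "qpos": joint angles; "joint_velocities": joint speeds; "joint_torque": joint torques, N m; "eef_pos": TCP position; "orientation": TCP orientation; "wrist_force": force on the tool from outside, world axes, zero at the start; "torque": the same for the moment, N m; "grip_width": finger opening in m; "grasp_force": force on a finger pad.
Only numpy, scipy, OpenCV 4.12 (cv2) and the standard library are available. Lean on these libraries where they do the work, as an engineer would, in place of code of your own. Each camera call takes 0.05 s, during which the arm holds its last target. There are 200 camera calls.

TASK

Put the red tire lever back in its place on the sloping blue rack: lying flat on the slope, pointing up it, with its lower end between the two cheeks at the foot and resting on or close to the ledge; lower it there, do not drop it. Then slide the bolt across over it, fully home in the brass keeper, and leave both so. Do not knock the lamp tube above the rack, and leave the spanner, the parts box, the bell and the brake adjuster where they lie.

Things in the scene. Friction and masses are not known exactly. Their poses are not given: they have to be found in the camera images.
- lever: Red steel tire lever, a straight bar 190 long, 20 wide, 12 thick (the last 20 mm at each end are 8 thick, 18 wide), about 0.25 kg. Origin: centre of its underside; x along its length, z up out of its top face. It starts flat on the work surface, left or right of the rack; either end may go uppermost.
- bed: Sloping face of the fixed blue steel rack, 222 long (x -10 to 212), 310 wide (y -155 to 155), at 25 degrees, lower edge towards the robot. x up the slope, y level to the left, z square out of the face; origin on the face, 90 above the work surface, at the foot ledge's inner side. The barrel bolt lies across it on x = 165: guides at y = 73 to 93 and -42 to -20, 35 high, 34 long in x.
- bolt (a joint): Barrel bolt's slide, m: 0 withdrawn, 0.075 fully home at its stop, growing towards bed -y (robot's right). Steel rod 12 in diameter, 195 long, axis 24 off the face (6 mm clear over the lever); its tip is at bed y = -40 at 0, enters the keeper at 0.055 and is 20 deep at 0.075. Stays where left; friction about 2.5 N. Starts between 0 and 0.015.
- bolt_knob (a point): Grip point on the bolt's black knob, a post 14 in diameter standing square off the slope from the rod (rod top 30 off the face) to 66 off the face. The point is on its axis, 56 off the face, at bed x = 165, y = 62 minus the slide's travel.
- lamp: White lamp tube, 30 in diameter, 304 long, level across the rack over the bolt, its axis 130 higher than the knob's grip point and 10 further from the robot: a gripper pointing straight down on the knob would hit it. Thin brackets behind it at both ends. Fixed; origin at its middle, y along it. Must not be knocked.
- spanner: Chrome spanner, 180 long, flat on the work surface on the other side of the rack from the tire lever. Leave alone. Origin: centre of its underside, x along it.
- parts_box: Translucent blue pill-shaped parts box, 120 x 45 x 26 high. Leave alone. Origin: centre of its underside.
- bell: Green plastic bicycle bell, 58 in diameter, 40 high. Leave alone. Origin: centre of its underside.
- adjuster: Steel brake adjuster, about 94 long, 20 wide, 14 high. Leave alone. Origin: underside, near its middle.
- seat (a point): The tire lever's place on the slope (bed x = 95, y = -70, z = 0; axes as bed): where its origin is when seated, lower end on the ledge (18 high, bed x -8 to 0), between two cheeks (14 high, bed x 0 to 34, 34 gap). The face either side is clear from bed x = 34 to 147. Its upper end passes under the bolt line, between front guide and keeper (53 gap). A dark strip marks it.
- keeper (a point): Brass keeper, a bridge 35 high, 34 long in bed x, bed y = -125 to -95, that the bolt's tip enters. Point: on the bolt's axis at the mouth facing the bolt (bed x = 165, y = -95, z = 24).
Not all that is in view belongs to the job. What is meant by the lever is not white, and is the larger of those in its own colour.

How it is judged:
By the outcome, as a careful person would: the job done as asked, in the order asked, and still so for the second after the job is handed in, with the robot touching nothing.
It also fails if it takes over 58 s, if anything falls off the work surface, if the arm or the gripper's body presses on something with over 40 N, if the wrist force passes 120 N, or if a joint passes its speed limit or range.

## Working session

There is one attempt and no reset: what is moved stays moved. The work goes in short steps, each a Python script; the robot and the scene stay as the last script left them, time stands still between calls to the robot, and variables do not carry over. Pictures are saved under pics/ and viewed, at most 10 in all, crops included, and the job is handed in when it is done.

```bash
ls; mkdir -p pics
python3 - <<'E'
from cell import robot
import cv2,numpy as np
print(robot.tips_ahead, robot.sense())
for n in ("top","side"):
    f=robot.grab_frame(n)
    cv2.imwrite(f"pics/{n}0.png",f["img"][:,:,::-1])
    np.savez(f"{n}0.npz",**f)
    print(n,f["mtx"].tolist(),f["rvec"],f["tvec"])
    for t in ("lever","bed","bolt_knob","lamp","spanner","keeper","adjuster","bell","parts_box","seat"):
        try: print(t,[(np.round(d["extent"]).tolist(),round(d["score"],2)) for d in robot.find_in(n,t)])
        except Exception as e: print(t,e)
E
```

```text
pics
0.025 {'time_s': 0.0, 'qpos': array([ 1.07096081e+00,  3.42712246e-01,  1.52503882e+00,  1.13463813e-05,
        1.27539874e+00, -1.45993173e-01]), 'joint_velocities': array([-0.00044257,  0.00017139,  0.00032363, -0.00038669,  0.00017618,
        0.0002681 ]), 'joint_torque': array([ 1.99500537e-04, -4.31242454e+01, -2.44219279e+01,  7.17375451e-02,
        5.60231984e-02, -1.33963140e-04]), 'eef_pos': array([0.18170415, 0.49214931, 0.25104277]), 'orientation': array([-3.14005364e+00, -2.37261726e-04,  2.78774681e+00]), 'wrist_force': array([-0.14426604,  0.46864176, -0.23365447]), 'torque': array([ 0.0316378 ,  0.02182344, -0.03197251]), 'grasp_force': 0.0, 'grip_width': 0.0916871480610114}
top [[374.6980773399621, 0.0, 313.60516386342937], [0.0, 374.6980773399621, 198.9330474700865], [0.0, 0.0, 1.0]] [ 2.12977062 -2.12735038  0.2129426 ] [0.03793689 0.53764168 1.26871817]
lever [([236.0, 266.0, 289.0, 279.0], 0.74), ([234.0, 186.0, 257.0, 234.0], 0.62), ([182.0, 200.0, 210.0, 231.0], 0.62)]
bed [([272.0, 136.0, 365.0, 199.0], 0.58)]
bolt_knob [([274.0, 144.0, 328.0, 149.0], 0
[... 387 characters left out ...]
, 0.0, 320.9450401755952], [0.0, 368.8907875951555, 200.10744957360473], [0.0, 0.0, 1.0]] [ 0.45689396 -2.54427859  1.49519752] [0.49411    0.25532203 1.15818021]
lever [([272.0, 287.0, 322.0, 318.0], 0.79), ([367.0, 280.0, 382.0, 331.0], 0.7), ([242.0, 340.0, 295.0, 365.0], 0.63)]
bed [([242.0, 180.0, 327.0, 254.0], 0.95)]
bolt_knob [([251.0, 193.0, 280.0, 216.0], 0.66), ([344.0, 241.0, 367.0, 254.0], 0.18)]
lamp [([243.0, 132.0, 300.0, 176.0], 0.63)]
spanner [([348.0, 209.0, 389.0, 218.0], 0.64)]
keeper []
adjuster [([200.0, 298.0, 228.0, 320.0], 0.72)]
bell []
parts_box [([308.0, 185.0, 319.0, 197.0], 0.65), ([271.0, 285.0, 321.0, 316.0], 0.31)]
seat [([239.0, 177.0, 328.0, 255.0], 0.88)]
```

Run:
```python
import cv2
a=cv2.imread("pics/top0.png");b=cv2.imread("pics/side0.png")
A=cv2.resize(a[110:300,160:450],(800,524),interpolation=cv2.INTER_CUBIC)
B=cv2.resize(b[120:380,180:420],None,fx=2.3,fy=2.3,interpolation=cv2.INTER_CUBIC)
cv2.imwrite("pics/top0c.png",A);cv2.imwrite("pics/side0c.png",B)
```

```text
(no output)
```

View pics/top0c.png

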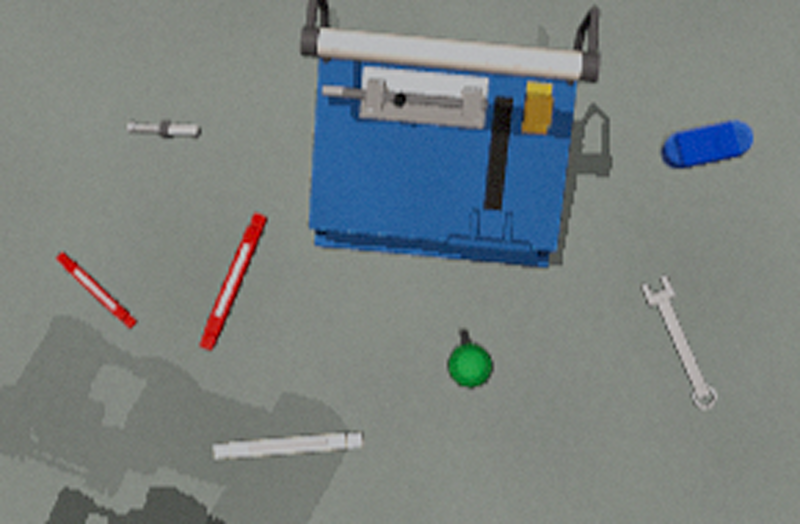

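View pics/side0c.png

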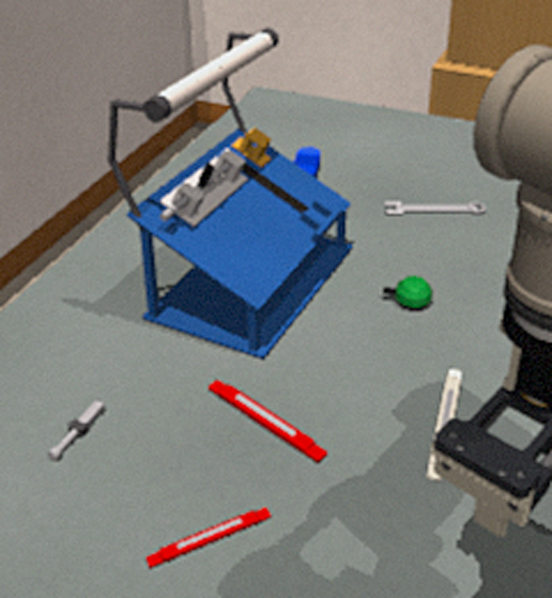

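Three bars could be the lever (full top-image pixels): the larger red bar at about (245,212), a smaller red bar at (195,215), and a white bar at (264,271). The larger red one fits, because it isn't white and it is the bigger of the two reds. The enlarged crop confirms this. The rack is at about (318,165), with the dark strip at about (340,165) and the bolt withdrawn with its knob at about (305,146).

```bash
cat > h.py <<'E'
import numpy as np,cv2
from scipy.spatial.transform import Rotation as Ro
def world(f,T=None):
    """HxWx3 world points; T = tool pose 4x4 for the wrist camera"""
    z=f["range_z"].astype(float);K=f["mtx"];v,u=np.indices(z.shape)
    p=np.stack([(u-K[0,2])/K[0,0]*z,(v-K[1,2])/K[1,1]*z,z],-1)
    if T is None:
        R=cv2.Rodrigues(np.asarray(f["rvec"],float))[0];w=(p-np.ravel(f["tvec"]))@R
    else:
        C=T@f["T_tool_cam"];w=p@C[:3,:3].T+C[:3,3]
    w[z==0]=np.nan
    return w
def tool(s):
    T=np.eye(4);T[:3,:3]=Ro.from_euler("xyz",s["orientation"]).as_matrix();T[:3,3]=s["eef_pos"];return T
def hsv(f): return cv2.cvtColor(f["img"],cv2.COLOR_RGB2HSV)
def red(f):
    h=hsv(f);return ((h[...,0]<8)|(h[...,0]>172))&(h[...,1]>150)&(h[...,2]>70)
def blue(f):
    h=hsv(f);return (h[...,0]>98)&(h[...,0]<122)&(h[...,1]>120)&(h[...,2]>50)
def rects(mask,w,minn=40):
    n,l=cv2.connectedComponents(cv2.morphologyEx(mask.astype(np.uint8),cv2.MORPH_CLOSE,np.ones((7,7))))
    out=[]
    for i in range(1,n):
        p=w[(l==i)&mask];p=p[np.isfinite(p).all(1)]
        if len(p)<minn: continue
        r=cv2.minAreaRect(p[:,:2].astype(np.float32));b=cv2.boxPoints(r)
        e=max(b[1]-b[0],b[2]-b[1],key=np.linalg.norm)
        out.append((np.round(r[0],4),np.round(sorted(r[1]),4),round(float(np.degrees(np.arctan2(e[1],e[0]))%180),1),np.round(np.median(p[:,2]),4),len(p)))
    return out
E
python3 - <<'E'
from h import *
for n in("top","side"):
    f=dict(np.load(n+"0.npz"));w=world(f)
    for r in rects(red(f),w): print(n,"red",r)
    m=blue(f)
    if n=="top": m[:,390:]=0
    else: m[:,:235]=0;m[255:]=0
    p=w[m];p=p[np.isfinite(p).all(1)];p=p[(p[:,2]>.085)&(p[:,2]<.2)]
    for _ in range(4):
        c=p.mean(0);nn=np.linalg.svd(p-c,full_matrices=False)[2][2];nn*=np.sign(nn[2]);p=p[abs((p-c)@nn)<.006]
    y=np.arctan2(-nn[1],-nn[0]);print(n,"plane",c,nn,"tilt",np.degrees(np.arccos(nn[2])),"yaw",np.degrees(y),len(p))
    x=np.array([np.cos(y)*nn[2],np.sin(y)*nn[2],np.hypot(nn[0],nn[1])]);yy=np.cross(nn,x)
    q=(p-c)@np.c_[x,yy]
    print(np.percentile(q,[0.5,50,99.5],axis=0))
    o=c+x*(np.percentile(q[:,0],.5))+yy*np.mean(np.percentile(q[:,1],[.5,99.5]));print("low edge mid",o)
E
```

```text
top red (array([0.4998, 0.2886]), array([0.0198, 0.1871]), 159.1, np.float64(0.0107), 192)
top red (array([0.4872, 0.467 ]), array([0.0156, 0.1347]), 48.0, np.float64(0.0085), 92)
top plane [0.62232095 0.02681985 0.12486857] [-0.41889662  0.0384618   0.907219  ] tilt 24.876177055261827 yaw -5.246013690011209 4012
[[-0.08898863 -0.15788713]
 [-0.00377751  0.00366548]
 [ 0.11759531  0.14881268]]
low edge mid [0.54151209 0.02968316 0.08743474]
side red (array([-0.5381, -0.5834]), array([0.0725, 0.2322]), 67.4, np.float64(0.1179), 357)
side red (array([0.4995, 0.2875]), array([0.0322, 0.1906]), 159.6, np.float64(0.01), 293)
side red (array([0.4895, 0.4664]), array([0.0219, 0.1384]), 48.4, np.float64(0.007), 231)
side plane [ 0.45000273 -0.09227181  0.12549358] [-0.08248925  0.10598029  0.99094082] tilt 7.71810296407849 yaw -52.1047660015472 706
[[-0.16959616 -1.20589026]
 [-0.01243518  0.22109579]
 [ 0.19493881  0.38054081]]
low edge mid [ 0.021121   -0.21312283  0.10271694]
```

```bash
cat >> h.py <<'E'
def bedR(yaw,tilt=np.radians(25)):
    return (Ro.from_euler("z",yaw)*Ro.from_euler("y",-tilt)).as_matrix()
def rpy(R): return Ro.from_matrix(R).as_euler("xyz").tolist()
def toolR(B,a=0.,flip=False):
    """tool aimed into the bed, leaning a further from its normal towards the robot; tool x down-slope"""
    x,n=B[:,0],B[:,2];z=-n*np.cos(a)+x*np.sin(a);tx=-(x*np.cos(a)+n*np.sin(a))*(-1 if flip else 1)
    return np.c_[tx,np.cross(z,tx),z]
E
python3 - <<'E'
from h import *
from cell import robot
f=robot.grab_frame("wrist");print(np.round(f["T_tool_cam"],3).tolist(),f["mtx"][0,0])
B=bedR(np.radians(-5.2));O=np.array([.546,.029,.09])
O=O+0*O
for fl in(0,1):
  for nm,p,a in(("look",(.05,-.03,.2),0),("seat",(.095,-.07,.012),0),("knob",(.165,.062,.062),.44),("knob2",(.165,-.013,.062),.44)):
    R=toolR(B,a,fl);P=O+B@p
    q=robot.ik(P.tolist(),rpy(R));print(fl,nm,P.round(3),None if q is None else np.round(q,2))
ps=np.radians(159.1)
print(robot.ik([.5,.288,.1],[np.pi,0,ps]),robot.ik([.5,.288,.1],[np.pi,0,ps-np.pi]))
E
```

```text
[[-0.0, -0.96, -0.281, 0.076], [1.0, -0.0, -0.0, -0.001], [0.0, -0.281, 0.96, -0.133], [0.0, 0.0, 0.0, 1.0]] 317.1394658576488
0 look [0.504 0.003 0.292] [-0.17  0.06  1.85  0.04  0.8  -1.67]
0 seat [ 0.62  -0.048  0.141] [-0.23  0.46  1.78  0.13  0.48 -1.81]
0 knob [0.674 0.08  0.216] None
0 knob2 [0.668 0.005 0.216] None
1 look [0.504 0.003 0.292] [-0.17  0.06  1.85  0.04  0.8   1.47]
1 seat [ 0.62  -0.048  0.141] [-0.23  0.46  1.78  0.13  0.48  1.33]
1 knob [0.674 0.08  0.216] None
1 knob2 [0.668 0.005 0.216] None
[ 0.38978949  0.5919179   1.5691094   0.          0.98056535 -0.81623302] [ 3.89789492e-01  5.91917901e-01  1.56910940e+00 -4.44089210e-16
  9.80565348e-01  2.32535963e+00]
```

Run:
```python
from h import *
from cell import robot
B=bedR(np.radians(-5.2));O=np.array([.546,.029,.09])
for d in(0,4,8,12,16,20):
  R=toolR(B,np.radians(d))
  print(d,[None if (q:=robot.ik((O+B@p-.0*R[:,2]).tolist(),rpy(R))) is None else np.round(q,2).tolist() for p in((.165,.062,.062),(.165,-.013,.062))])
robot.move_to([.5,.288,.15],[np.pi,0,np.radians(159.1)])
s=robot.sense();f=robot.grab_frame("wrist");w=world(f,tool(s))
cv2.imwrite("pics/w1.png",f["img"][:,:,::-1])
for r in rects(red(f),w,200): print(r)
tb=w[(w[...,2]<.006)&(w[...,2]>-.01)];print("table z",np.median(tb[:,2]))
```

```text
0 [[0.03, 0.46, 1.53, -0.07, 0.72, -1.41], [-0.11, 0.44, 1.57, 0.01, 0.71, -1.6]]
4 [[0.03, 0.44, 1.59, -0.1, 0.61, -1.38], [-0.11, 0.41, 1.63, 0.02, 0.59, -1.6]]
8 [[0.03, 0.42, 1.65, -0.14, 0.5, -1.34], [-0.11, 0.4, 1.69, 0.03, 0.48, -1.61]]
12 [[0.04, 0.41, 1.71, -0.21, 0.39, -1.28], [-0.11, 0.39, 1.75, 0.04, 0.36, -1.62]]
16 [None, None]
20 [None, None]
(array([0.4873, 0.4663]), array([0.0129, 0.137 ]), 48.1, np.float64(0.0081), 1318)
(array([0.4934, 0.2907]), array([0.0181, 0.174 ]), 159.5, np.float64(0.0112), 2269)
table z -0.0002794458814726619
```

View pics/w1.png

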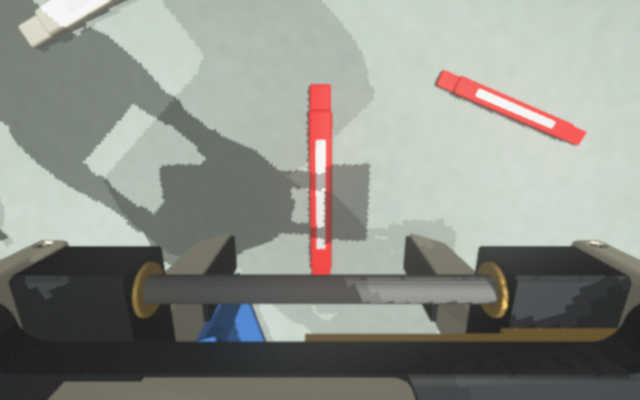

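The wrist view shows the lever along col 320, rows 85–275, with the gripper hiding its far end. It agrees with the top view: centre (0.500, 0.288), axis 159.3°. Next I'll look square-on at the rack.

Run:
```python
from h import *
from cell import robot
B=bedR(np.radians(-5.2));O=np.array([.546,.029,.09])
R=toolR(B,0,True);P=O+B@[.02,-.01,.25]
print(robot.ik(P.tolist(),rpy(R)))
robot.move_to(P.tolist(),rpy(R));robot.dwell(.2)
s=robot.sense();f=robot.grab_frame("wrist");T=tool(s)
np.savez("rack.npz",T=T,**f);cv2.imwrite("pics/rack.png",f["img"][:,:,::-1]);print(s["time_s"])
```

```text
[-0.11518634 -0.05702269  1.87405346  0.01330254  0.88838716  1.5402654 ]
4.8833
```

View pics/rack.png

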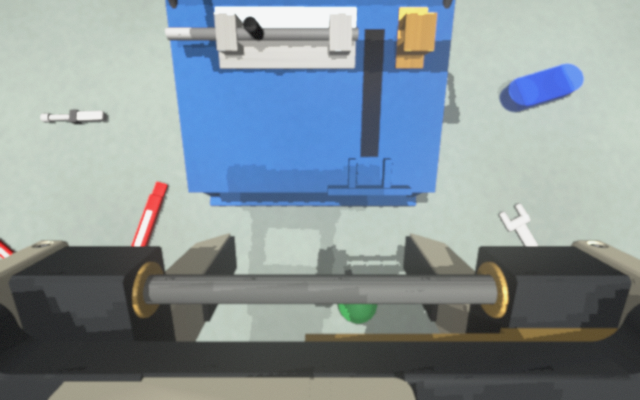

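The square-on view shows the bed from (185,190) to (437,190). The strip is centred near col 372 and the cheeks are at (350,170) and (386,170). The knob top is at about (253,28), the keeper at (415,35), and the guides at cols 227 and 341.

```bash
cat > fit.py <<'E'
from h import *
d=dict(np.load("rack.npz"));T=d.pop("T");w=world(d,T);h=hsv(d)
m=blue(d);m[:,:160]=0;m[:,460:]=0;m[230:]=0
p=w[m];p=p[np.isfinite(p).all(1)];p=p[(p[:,2]>.085)&(p[:,2]<.2)]
for _ in range(6):
    c=p.mean(0);n=np.linalg.svd(p-c,full_matrices=False)[2][2];n*=np.sign(n[2]);p=p[abs((p-c)@n)<.003]
print("tilt",np.degrees(np.arccos(n[2])),"yaw(normal)",np.degrees(np.arctan2(-n[1],-n[0])),"std",((p-c)@n).std())
yaw=np.arctan2(-n[1],-n[0]);tilt=np.arccos(n[2])
for _ in range(3):
    B=bedR(yaw,tilt);q=(w-c)@B
    on=m&(abs(q[...,2])<.004)
    E=[]   # side edges, by row
    for r in range(20,185):
        u=np.where(on[r])[0]
        if len(u)>50: E.append([*q[r,u[0],:2],*q[r,u[-1],:2]])
    E=np.array(E)
    a=[np.polyfit(E[:,i],E[:,i+1],1,w=None) for i in(0,2)]
    L=[]
    for u in list(range(200,325))+list(range(415,430)):
        r=np.where(on[:,u])[0]
        if len(r): L.append(q[r[-1],u,:2])
    L=np.array(L);b=np.polyfit(L[:,1],L[:,0],1)
    print("edge slopes deg",[np.degrees(x[0]) for x in a],"foot",np.degrees(-b[0]),"y edges",np.median(E[:,1]),np.median(E[:,3]),"x foot",np.median(L[:,0]))
    yaw+=np.mean([a[0][0],a[1][0],-b[0]])
B=bedR(yaw,tilt);q=(w-c)@B
O=c+B@[np.median(L[:,0])+.010,(np.median(E[:,1])+np.median(E[:,3]))/2,0]
print("yaw",np.degrees(yaw),"O",O)
q=(w-O)@B
dark=(h[...,2]<70)&(abs(q[...,2])<.01)&(q[...,0]>.03)&(q[...,0]<.2)&(q[...,1]<-.05)&(q[...,1]>-.09)
print("strip y",np.nanpercentile(q[dark][:,1],[2,50,98]),"x",np.nanpercentile(q[dark][:,0],[1,99]))
br=(h[...,0]>10)&(h[...,0]<30)&(h[...,1]>120)&(abs(q[...,1]+.11)<.04)&(q[...,2]>.028)&(q[...,2]<.045)
print("keeper top",np.nanpercentile(q[br],[2,50,98],axis=0).round(4).tolist())
kn=(h[...,2]<70)&(q[...,2]>.05)&(q[...,2]<.08)&(abs(q[...,0]-.165)<.03)&(q[...,1]>-.02)
print("knob",kn.sum(),np.nanpercentile(q[kn],[2,50,98],axis=0).round(4).tolist())
gd=(h[...,1]<60)&(q[...,2]>.028)&(q[...,2]<.042)&(abs(q[...,0]-.165)<.03)
for lo,hi in((.05,.11),(-.06,0)):
    g=gd&(q[...,1]>lo)&(q[...,1]<hi);print("guide",np.nanpercentile(q[g],[2,50,98],axis=0).round(4).tolist())
ch=m&(q[...,2]>.008)&(q[...,2]<.022)&(q[...,0]>-.015)&(q[...,0]<.05)
for lo,hi,x0 in((-.07,-.03,.005),(-.11,-.07,.005)):
    g=ch&(q[...,1]>lo)&(q[...,1]<hi)&(q[...,0]>x0);print("cheek",g.sum(),np.nanpercentile(q[g],[2,50,98],axis=0).round(4).tolist())
g=ch&(abs(q[...,0])<.02)&(q[...,2]>.015);print("ledge",g.sum(),np.nanpercentile(q[g],[2,50,98],axis=0).round(4).tolist())
np.savez("bed.npz",B=B,O=O)
E
python3 fit.py
```

```text
tilt 24.930212508737952 yaw(normal) -5.178581776661972 std 0.0007852295773553423
edge slopes deg [np.float64(-5.047689590792639), np.float64(0.3722425088416087)] foot 0.13984538180285008 y edges 0.1465247317335555 -0.1588701916253809 x foot -0.09633422715966058
edge slopes deg [np.float64(-3.9476425362553367), np.float64(1.7435106073026045)] foot 1.5112176547350498 y edges 0.14659855211613815 -0.15894182735507456 x foot -0.09739983746075773
edge slopes deg [np.float64(-3.7796978123524356), np.float64(1.9661193170315576)] foot 1.7208619883063787 y edges 0.14659604636175053 -0.158902586919932 x foot -0.09755923227004057
yaw -6.952325937122093 O [0.54708465 0.03142918 0.08945547]
strip y [-0.07698061 -0.06793449 -0.05967659] x [0.13649035 0.17299141]
keeper top [[0.1523, -0.1212, 0.0316], [0.1687, -0.1069, 0.0334], [0.1843, -0.0933, 0.035]]
knob 196 [[0.1575, 0.0472, 0.0515], [0.1624, 0.0522, 0.0658], [0.1683, 0.0587, 0.0683]]
guide [[0.1465, 0.0599, 0.0286], [0.1625, 0.0842, 0.0355], [0.1791, 0.1079, 0.0376]]
guide [[0.1497, -0.0433, 0.0283], [0.1661, -0.0276, 0.0343], [0.1824, -0.0021, 0.036]]
cheek 189 [[0.0054, -0.055, 0.0097], [0.0211, -0.0508, 0.0131], [0.0361, -0.0469, 0.0145]]
cheek 213 [[0.0055, -0.0969, 0.0087], [0.0222, -0.0926, 0.0126], [0.0373, -0.0886, 0.0142]]
ledge 540 [[-0.0053, -0.121, 0.0152], [-0.0009, -0.071, 0.0169], [0.0033, -0.0246, 0.0187]]
```

```bash
sed -i 's/yaw+=np.mean.*/yaw=np.radians(-5.0)/; s/h\[...,2\]<70)&(abs(q/h[...,2]<90)\&(abs(q/' fit.py; python3 fit.py
```

```text
tilt 24.930212508737952 yaw(normal) -5.178581776661972 std 0.0007852295773553423
edge slopes deg [np.float64(-5.047689590792639), np.float64(0.3722425088416087)] foot 0.13984538180285008 y edges 0.1465247317335555 -0.1588701916253809 x foot -0.09633422715966058
edge slopes deg [np.float64(-5.177723766928868), np.float64(0.21032085380132026)] foot -0.022092119147704144 y edges 0.14655705342900022 -0.15879473136500946 x foot -0.09615688217614468
edge slopes deg [np.float64(-5.177723766928868), np.float64(0.21032085380132026)] foot -0.022092119147704144 y edges 0.14655705342900022 -0.15879473136500946 x foot -0.09615688217614468
yaw -5.0 O [0.54828134 0.02864011 0.09004658]
strip y [-0.07929674 -0.07014741 -0.06129486] x [0.04857239 0.1717033 ]
keeper top [[0.1478, -0.1231, 0.0332], [0.1636, -0.1089, 0.0351], [0.1793, -0.0953, 0.0366]]
knob 193 [[0.1575, 0.0456, 0.0512], [0.1625, 0.0508, 0.0652], [0.1684, 0.0572, 0.0677]]
guide [[0.1475, 0.061, 0.0283], [0.1639, 0.0826, 0.0345], [0.1803, 0.1073, 0.0365]]
guide [[0.1471, -0.0464, 0.0283], [0.1638, -0.0292, 0.0347], [0.1796, -0.0021, 0.0365]]
cheek 171 [[0.0058, -0.0525, 0.0104], [0.0194, -0.0486, 0.0139], [0.033, -0.0448, 0.0152]]
cheek 187 [[0.0058, -0.0946, 0.0093], [0.0202, -0.0902, 0.0139], [0.0329, -0.0866, 0.0156]]
ledge 606 [[-0.0082, -0.1181, 0.0152], [-0.0043, -0.0702, 0.0179], [0.0085, -0.0215, 0.0197]]
```

Everything agrees with the stated geometry. I'll use bed origin O shifted −1 mm in x, yaw −5.0° and slide ≈ 0.0105. Now the grasp.

```bash
cat >> h.py <<'E'
def bed():
    d=np.load("bed.npz");B=d["B"];return B,d["O"]-.001*B[:,0]
E
python3 - <<'E'
from h import *
from cell import robot
r=[np.pi,0,np.radians(159.3)]
robot.move_to([.5003,.2881,.13],r)
robot.move_linear([.5003,.2881,.0275],max_speed=.08)
robot.gripper_to(.01)
s=robot.sense();print("grip",s["grip_width"],s["grasp_force"],s["wrist_force"],s["eef_pos"],s["time_s"])
robot.move_linear([.5003,.2881,.25],max_speed=.15)
B,O=bed();R=toolR(B)
P=O+B@[.02,-.07,.15];print(robot.ik(P.tolist(),rpy(R)),robot.ik((O+B@[.099,-.07,.028]).tolist(),rpy(R)))
robot.move_to(P.tolist(),rpy(R));robot.dwell(.2)
s=robot.sense();print(s["grip_width"],s["eef_pos"]-P,s["wrist_force"],s["time_s"])
f=robot.grab_frame("wrist");cv2.imwrite("pics/held.png",f["img"][:,:,::-1])
w=(world(f,tool(s))-O)@B
for x in rects(red(f),w,200): print(x)
E
```

```text
grip 0.019567510865406652 29.999674558639526 [-0.30417008  0.05486026 -0.53228101] [0.50036741 0.28815351 0.02748412] 9.5083
[-0.27599033  0.11438486  1.96656211  0.13341974  0.63660127 -1.84980565] [-0.22881336  0.43052823  1.76732251  0.12090029  0.51559392 -1.80461392]
0.01953653598827311 [ 3.78859281e-04  7.25594671e-04 -3.47981103e-05] [-0.04598356  0.11801778 -2.48712063] 12.575
(array([-0.0233, -0.0704]), array([0.0196, 0.1043]), 0.3, np.float64(0.1337), 5809)
(array([ 0.0315, -0.0762]), array([0.0049, 0.0683]), 178.0, np.float64(0.1339), 238)
(array([ 0.0314, -0.0638]), array([0.0051, 0.0683]), 2.6, np.float64(0.1339), 258)
```

View pics/held.png

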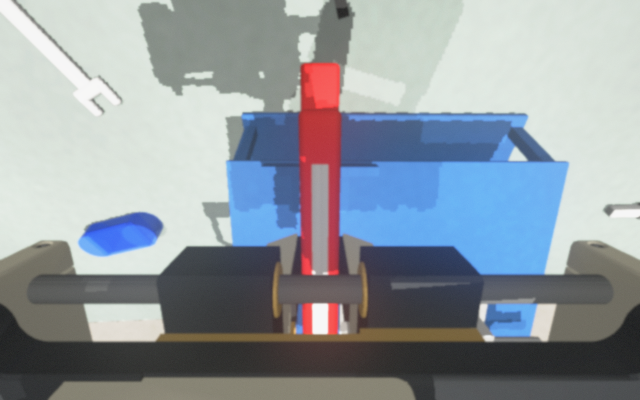

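The lever is held square: lower end at bed x −75 mm, y −70 mm, and it lies along the slope to within 0.3°. Now I'll lower it to the seat and then ease it down to the ledge.

Run:
```python
from h import *
from cell import robot
B,O=bed();go=lambda x,z,v:robot.move_linear((O+B@[x,-.070,z]).tolist(),max_speed=v)
Fb=lambda:B.T@robot.sense()["wrist_force"]
go(.098,.12,.12);go(.098,.05,.10);go(.098,.033,.05);robot.dwell(.2);F0=Fb();print("F0",F0)
z=.033
while z>.0245:
    z-=.001;go(.098,z,.02);F=Fb()-F0
    if F[2]>4: break
print("down z",z,F)
z+=.0005;x=.098
while x>.090:
    x-=.001;go(x,z,.02);F=Fb()-F0
    if F[0]>4: break
print("ledge x",x,F)
x+=.0005;go(x,z,.02)
s=robot.sense();print((s["eef_pos"]-O)@B,Fb()-F0,s["time_s"])
robot.gripper_to(.04);robot.dwell(.2)
R=toolR(B)
go(x,.12,.12)
go(.03,.2,.2);robot.dwell(.2)
s=robot.sense();f=robot.grab_frame("wrist");cv2.imwrite("pics/seated.png",f["img"][:,:,::-1])
print(s["time_s"])
t=robot.grab_frame("top");q=(world(t)-O)@B;m=red(t)&(q[...,0]>-.02)&(q[...,2]>-.02)&(abs(q[...,1])<.15)
print(rects(m,q,30));cv2.imwrite("pics/seated_top.png",cv2.resize(t["img"][110:220,250:400,::-1],None,fx=5,fy=5,interpolation=cv2.INTER_CUBIC))
```

```text
F0 [-1.9559767  -1.23480326 -2.11305612]
down z 0.026999999999999996 [-0.516548    2.15979444  7.46939432]
ledge x 0.095 [4.97842062 1.37882259 0.09546606]
[ 0.09596464 -0.07012051  0.0275868 ] [ 4.60175987  0.48831963 -0.44820852] 17.5167
20.075
[(array([ 0.0962, -0.0709]), array([0.0205, 0.1842]), 179.5, np.float64(0.0113), 230)]
```

View pics/seated_top.png

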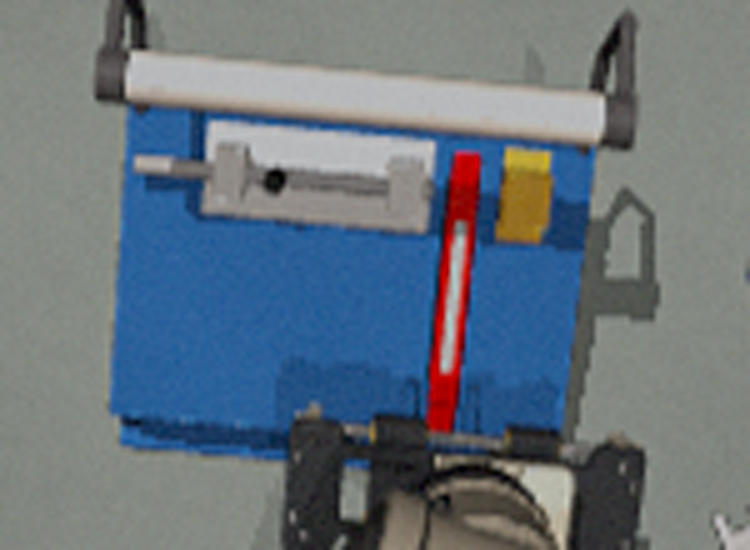

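Seated: lever centre at bed (96, −71), yaw within 0.5°, lying under the bolt line. Now the bolt.

Run:
```python
from h import *
from cell import robot
B,O=bed();a=np.radians(8);R=toolR(B,a);zb=B.T@R[:,2]
W=lambda p:(O+B@np.asarray(p)).tolist()
y=.051;k=np.array([.1635,y,.066])
robot.move_to(W([.06,y,.18]),rpy(R))
robot.gripper_to(.04)
robot.move_linear(W(k-.10*zb),max_speed=.12)
robot.move_linear(W(k),max_speed=.06);robot.dwell(.2)
Fb=lambda:B.T@robot.sense()["wrist_force"]
F0=Fb();print("F0",F0)
robot.gripper_to(.005);s=robot.sense();print("grip",s["grip_width"],s["grasp_force"],Fb()-F0,s["time_s"])
def go(yy,v):
    robot.move_linear(W([k[0],yy,k[2]]),max_speed=v)
    s=robot.sense();return B.T@s["wrist_force"]-F0,((s["eef_pos"]-O)@B)[1]
print(go(.02,.05));print(go(-.008,.05))
yy=-.008
while yy>-.020:
    yy-=.001;F,ya=go(yy,.02);print(round(yy,4),F.round(1),round(ya,4))
    if abs(F[1])>18: break
print(robot.sense()["grip_width"],robot.sense()["time_s"])
```

```text
F0 [0.16863127 1.10994515 0.3656412 ]
grip 0.013169186232121603 30.000024139881134 [-1.07609513  1.04168366 -0.0228815 ] 24.4417
(array([-1.21209541, -4.13201079,  2.02242966]), np.float64(0.019255901218479483))
(array([-3.51145503, -3.35045529,  4.66814027]), np.float64(-0.00855064022072861))
-0.009 [-3.9 -1.4  4.8] -0.009
-0.01 [-3.4 -0.1  5. ] -0.0097
-0.011 [-4.5  0.1  4.3] -0.0105
-0.012 [-2.9  0.   5.3] -0.0115
-0.013 [-3.2  0.1  4.1] -0.0124
-0.014 [-3.   5.4  3.5] -0.0126
-0.015 [-2.   9.1  2.8] -0.0127
-0.016 [-1.4 13.5  2.7] -0.0127
-0.017 [-0.2 17.4  0.9] -0.0128
-0.018 [-1.2 23.   1.5] -0.0129
0.013323219522894433 28.4167
```

The bolt reached its stop at bed y −12.8 mm, as expected. I'll unload it, release, retreat and check.

Run:
```python
from h import *
from cell import robot
B,O=bed();R=toolR(B,np.radians(8));zb=B.T@R[:,2]
W=lambda p:(O+B@np.asarray(p)).tolist()
k=np.array([.1635,-.0135,.066])
robot.move_linear(W(k),max_speed=.02)
robot.gripper_to(.03);robot.dwell(.2)
robot.move_linear(W(k-.10*zb),max_speed=.08)
robot.move_linear(W([.04,-.0135,.22]),max_speed=.15)
R=toolR(B,0,True)
robot.move_to(W([.02,-.01,.25]),rpy(R));robot.dwell(.2)
s=robot.sense();f=robot.grab_frame("wrist");h=hsv(f);q=(world(f,tool(s))-O)@B
kn=(h[...,2]<70)&(q[...,2]>.05)&(q[...,2]<.08)&(abs(q[...,0]-.165)<.03)&(abs(q[...,1])<.1)
print("knob",kn.sum(),np.nanpercentile(q[kn],[2,50,98],axis=0).round(4).tolist())
m=red(f)&(abs(q[...,1]+.07)<.05)&(q[...,0]>-.03)
print(rects(m,q,40),s["time_s"],s["wrist_force"])
cv2.imwrite("pics/end.png",cv2.resize(f["img"][:220,140:480,::-1],None,fx=2.3,fy=2.3,interpolation=cv2.INTER_CUBIC))
```

```text
knob 152 [[0.1582, -0.0182, 0.0511], [0.1635, -0.0129, 0.0656], [0.1691, -0.0084, 0.0675]]
[(array([ 0.182 , -0.0705]), array([0.013 , 0.0171]), 89.5, np.float64(0.008), 223), (array([ 0.0809, -0.0701]), array([0.0196, 0.1583]), 179.7, np.float64(0.0116), 1332)] 34.7583 [ 0.90119845 -0.4353181  -1.57356505]
```

View pics/end.png

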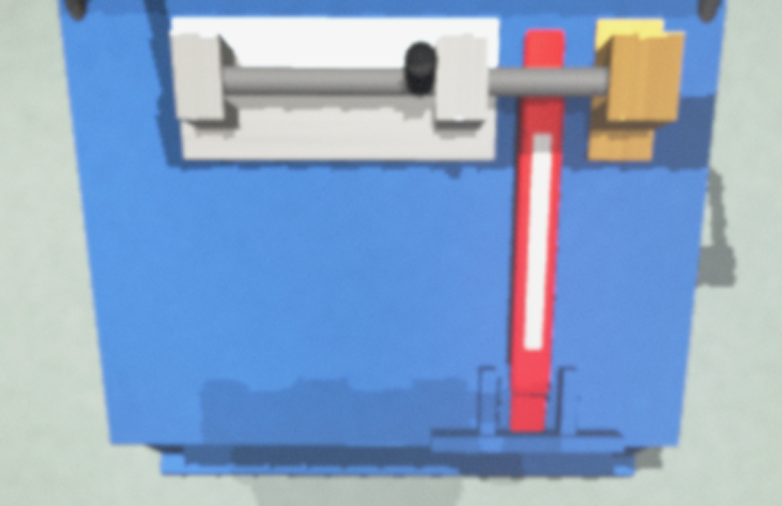

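The picture shows the lever flat between the cheeks with its lower end on the ledge (crop pixel (530,430)). The rod crosses over it into the keeper at (610,80), and the knob is at bed y −13 mm, so the bolt is fully home.

```bash
python3 -c "
from cell import robot
print(robot.job_done())"
```

```text
the job is handed in; nothing more can be done
None
```

The job is handed in at about 35 s: the red lever is seated flat on the slope against the ledge, the bolt is fully home in the keeper over it, and I saw no contact with the lamp or the other items.

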